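# Index the jar carousel and lock it

## Task

Push the jar carousel round by its bare arms with a fingertip until the square glass staining jar stands right at the fixed pointer on the carousel's foot, then press the locking button on top of the hub fully down. Do not grip the arms or the jars: nothing is pinched or lifted, the jars and the deck they stand on are not touched, and the other things on the table stay where they are.

Things in the scene. Friction and masses are not known exactly. Their poses are not given: they have to be found in the camera images.
- carousel_base: Fixed round grey foot of the carousel, 196 mm across and 15 mm high, origin at the centre of its underside on the table. A short tongue on its own -x side carries the pointer: a small upright steel post with a wedge, 16 mm wide, top 42 mm above the table, 114 to 132 mm from the axis. It turns about z only between runs.
- carousel: The turning part: upright hub, deck and three bare push arms. Origin on the vertical axis, 15 mm above the table; z up. Turns endlessly both ways (about 0.1 N m of friction, 1 N at an arm; stays where it is left, does not coast). The arms point along its own +x and at 120 and 240 degrees; the seats for the jars lie between them at 60, 180 and 300 degrees.
- push_arm_0 (a point): Middle of the push arm along the carousel's own +x, 75 mm from the axis and 117 mm above the table; x along the arm, outward, z up. Each arm is a straight level steel bar 10 mm wide and 12 mm high (111 to 123 mm above the table) that ends 130 mm from the axis; the hub there has 20 mm radius.
- push_arm_1 (a point): The same point of the arm at 120 degrees (counterclockwise from above); x along the arm, outward.
- push_arm_2 (a point): The same point of the arm at 240 degrees; x along the arm, outward.
- deck: The grey deck, 212 mm across, upper face 24 mm above the table, fixed to the turning part; same origin and axes as carousel. Three equal white round seats, centres 62 mm from the axis, 76 mm across outside, rim 35 mm and floor 27 mm above the table. Not to be touched.
- station (a point): Where the glass jar belongs: the seat position in front of the pointer, fixed, 62 mm from the axis toward the pointer, 31 mm above the table.
- glass_jar: Square clear glass staining jar with a flat lid and a small knob, 48 x 48 x 101 mm, origin at the centre of its underside, loose, 0.16 kg, standing in one of the three seats (which one varies), up to 4 mm of play; its top is 128 mm above the table.
- round_jar: Round screw-lid jar, 52 mm across and 80 mm high, origin at the centre of its underside, loose in another seat.
- dropper: Slim dropper bottle, 33 mm across and 100 mm high, origin at the centre of its underside, loose in the third seat.
- lock_button (a joint): The locking button on top of the hub: 0 = up, 0.010 m = fully down. It takes about 3 N and stays down where it is pushed.
- button_top (a point): Centre of the top face of the locking button, on the carousel's axis; a round black cap 30 mm across, top 156 mm above the table when up and 146 mm when down.
- marker_red: Marker pen lying on the table, 12 x 142 x 13 mm, bystander.
- cover_glass_box: Small white box, 31 x 63 x 23 mm, bystander.
- mailer: Flat white slide mailer, 36 x 86 x 10 mm, bystander.
- eraser: Eraser in a sleeve, 22 x 48 x 12 mm, bystander.
- tape_roll: Roll of tape lying flat, 56 mm across, 18 mm high, bystander.
Things that resemble listed ones, but are neither listed nor needed, are in the scene too. Leave any brown look-alike of the round_jar alone.

How it is judged:
By the outcome, as a careful person would: the job done as asked, in the order asked, and still so for the second after the job is handed in, with the robot touching nothing.
It also fails if it takes over 72 s, if anything falls off the work surface, if the arm or the gripper's body presses on something with over 40 N, if the wrist force passes 120 N, or if a joint passes its speed limit or range.

## Robot

A 7-joint arm with a two-finger parallel gripper is mounted at the origin on a cart in front of the work surface, level with it; the furniture and walls round the work are solid. World frame = base frame: x ahead of the robot, y to its left, z up, the work surface at z = 0. Lengths are in m, angles in rad, forces in N, time in s.
With the tool pointing down it reaches from about 0.425 to 0.875 m from the base axis. Payload 4.7 kg.
Tool frame: the origin (TCP) lies on the centre line of the jaws, within the pads' length; the fingertips stand 22 mm ahead of it and the grasp point (between the pads) lies 3 mm ahead of it (ctrl.tcp_to_tips is the z of the fingertips in the tool frame, in m); z points along the fingers, y is the direction in which the jaws open and shut (so a half turn about z gives the same grasp; the last joint's range is limited). The gripper opens to 87 mm and grips with 3 to 60 N. Pads are 19 mm wide; open, the fingers measure 117 mm over their backs; the gripper's body (75 mm by 190 mm) begins 51 mm behind the grasp point.
Start: joints at [-1.262, 0.321, -0.07, 1.45, 0.023, 1.371, -0.057], TCP at [0.189, 0.622, 0.245] pointing down, gripper open.
Joint ranges: [-2.86, 2.86], [-0.3, 2.09], [-1.38, 1.24], [0.06, 2.45], [-1.56, 4.7], [0.09, 2.05], [-2.69, 2.69]. Speed limits (rad/s): [2.57, 2.57, 3.14, 3.14, 3.14, 3.14, 3.14].

## Interface

Orientations are given as a rotation vector (axis times angle).
In Python, from bench import ctrl, cams gives the robot as it stands.
- The arm moves only by the tool move_arm, never from a script. Its argument "deltas" is a list of rows, each an object with "linear": the shift along the tool's x, y, z as a fraction of full scale, a list of three; "turn": the turn, a rotation vector about the tool's x, y, z as a fraction of full scale, a list of three; "claw": the closure, from 0 (fully open) to 1 (shut). In form: [{"linear": [tx, ty, tz], "turn": [wx, wy, wz], "claw": claw}, ...]. A call has 1 to 20 rows; each row shifts and turns the commanded pose from where the row before left it, along the tool's axes as they then stand; what a row does not reach is not made up. Full scale, the value 1, is 0.03 m for a shift and 4 degrees for a turn. A row lasts 1/12 s, in which the tool goes at most 41.7 mm and 7.16 degrees, less where a joint would pass 70% of its speed; a pose out of reach is approached as far as the arm can. A call with a number of a shift or a turn outside -1 to 1 is refused whole. A call with a gripper value outside its range is refused whole. The fingers move at their own pace and stop on an object; "grip_force" is the grip in N (left out, the last holds). Time passes only in rows, so rows that do not move let the fingers close. It gives the time, the measured TCP pose, the force and the opening at its end, in the units of the state.
- ctrl.get_state(): the state, without advancing time (a new reading comes with each control period).
- cams.get_image(name): name is "scene" or "top"; returns a dict with "image" (480x640x3 uint8, red, green, blue), "K" (3x3 intrinsics, pixels), "world_from_camera" (4x4, takes a point from camera to world coordinates). Camera axes: x right, y down, z forward; pixel columns grow to the right and rows downward; lengths in m; the calibration is good to about 2 mm. A picture is of the moment at which its call begins. There is no depth.
- ctrl.close_job(): hands the job in, once; it reports no verdict.
The state is a dict: "time": time; "joint_positions": joint angles; "qd": joint speeds; "joint_torque": joint torques, N m; "position": TCP position; "tool_rot": TCP orientation; "ft_force": force on the tool from outside, world axes, zero at the start; "torque": the same for the moment, N m; "grip_width": opening from 0.0 (shut) to 1.0 (fully open).
Only numpy, scipy, OpenCV 4.12 (cv2) and the standard library are available. Lean on these libraries where they do the work, as an engineer would, in place of code of your own. Each camera call takes 0.05 s, during which the arm holds its last target. There are 200 camera calls.

## Working session

There is one attempt and no reset: what is moved stays moved. The work goes in short steps, Python scripts to look and compute and a tool call to move; the robot and the scene stay as the last step left them, time stands still between calls to the robot, and variables do not carry over. Pictures are saved under pics/ and viewed, about 8 in all and at most 12, crops included, and the job is handed in when it is done.

Besides the shell and the picture viewer there is one more tool, called after "Emit:" in YAML: its name, and indented under it one key for each argument. move_arm: Moves the arm, as the interface text tells. Shift numbers are shares of 0.03 m and turn numbers shares of 4 degrees, none past 1 either way. Its arguments: {"type":"object","properties":{"deltas":{"type":"array"},"grip_force":{"type":"number"}},"required":["deltas"]}

```bash
mkdir -p pics
python3 - <<'E'
from bench import ctrl,cams
import cv2
for n in("scene","top"):
    d=cams.get_image(n); cv2.imwrite(f"pics/{n}0.png",d["image"][:,:,::-1]); print(n,d["K"].round(1).tolist(),d["world_from_camera"].round(4).tolist())
s=ctrl.get_state(); print(s, ctrl.tcp_to_tips)
E
```

```text
scene [[491.4, 0.0, 315.8], [0.0, 491.4, 239.5], [0.0, 0.0, 1.0]] [[0.7135, -0.3078, 0.6295, -0.0367], [-0.7004, -0.2885, 0.6528, -0.4285], [-0.0193, -0.9067, -0.4214, 0.5913], [0.0, 0.0, 0.0, 1.0]]
top [[498.9, 0.0, 324.2], [0.0, 498.9, 241.6], [0.0, 0.0, 1.0]] [[-0.0266, -0.9817, 0.1884, 0.3902], [-0.9996, 0.0284, 0.0067, 0.2971], [-0.0119, -0.1881, -0.9821, 1.4908], [0.0, 0.0, 0.0, 1.0]]
{'time': 0.1, 'joint_positions': array([-1.26191225,  0.32174835, -0.07010495,  1.45153373,  0.0226112 ,
        1.37081935, -0.05690776]), 'qd': array([-8.94474292e-04, -1.79437367e-03, -6.35005364e-06, -2.43054559e-03,
       -1.20348050e-03,  5.41148864e-04,  4.90177865e-04]), 'joint_torque': array([-5.65446353e-04, -4.92572773e+01, -4.06015199e-01, -3.13400602e+01,
       -6.42484473e-02,  3.94721248e-02,  9.30180408e-05]), 'position': array([0.18875027, 0.62151419, 0.24358104]), 'tool_rot': array([-4.61284148e-01, -3.10738436e+00,  2.69296823e-03]), 'ft_force': array([ 0.18970701, -0.68946583,  0.25108529]), 'torque': array([ 0.05269856, -0.03922758,  0.05030319]), 'grip_width': 0.9999516139587069} 0.022
```

View pics/scene0.png

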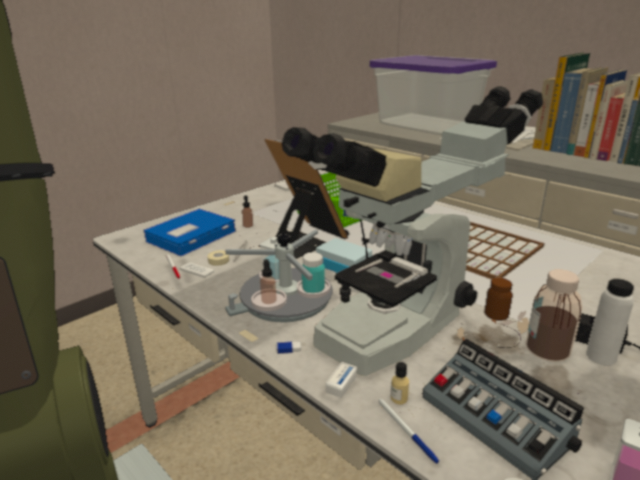

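View pics/top0.png

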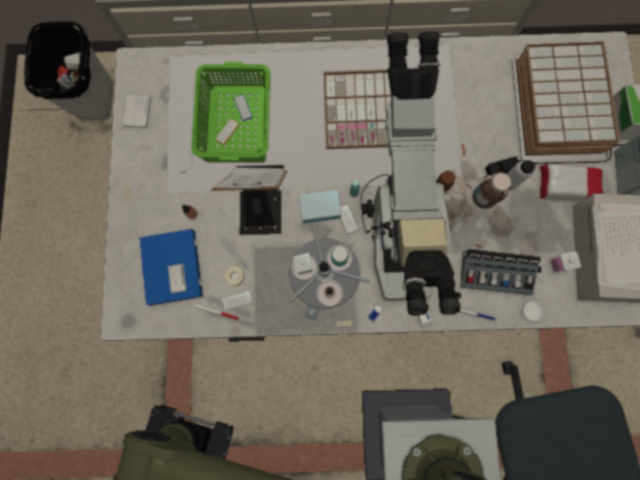

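The scene view shows the carousel at about (285,285) with its pointer at (232,303). In the top view it is at about (324,272), with the pointer tongue at (311,313). Next I'll zoom in.

Run:
```python
import cv2,numpy as np
t=cv2.imread("pics/top0.png")[225:330,270:380]; s=cv2.imread("pics/scene0.png")[225:325,215:345]
a=cv2.resize(t,None,fx=5,fy=5,interpolation=cv2.INTER_CUBIC)[:,:400*2]
a=cv2.resize(t,(440,420),interpolation=cv2.INTER_CUBIC); b=cv2.resize(s,(360,277),interpolation=cv2.INTER_CUBIC)
c=np.zeros((420,800,3),np.uint8);c[:,:440]=a;c[:277,440:]=b
cv2.imwrite("pics/z0.png",c)
```

```text
(no output)
```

View pics/z0.png

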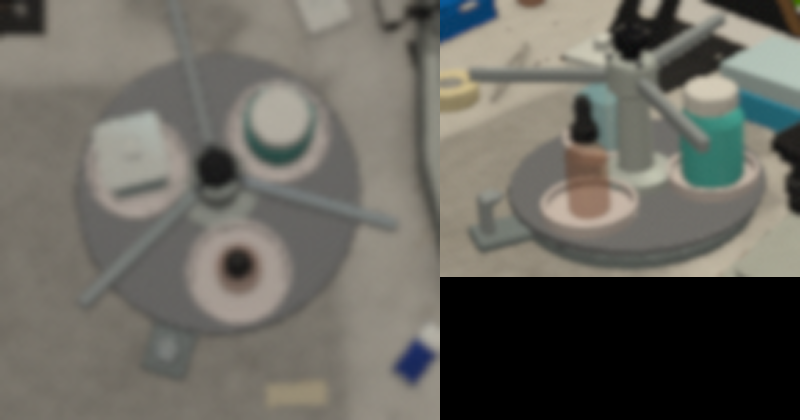

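The top crop shows the square jar upper left (crop 130,152), the round jar upper right, the dropper at the bottom, and the pointer post at (167,348). The glass jar therefore has to turn counterclockwise by roughly 90°. Next I'll measure the centre, arms and pointer.

```bash
cat > h.py <<'E'
import numpy as np,cv2
from bench import ctrl,cams
def shot(n,f=None):
    d=cams.get_image(n)
    if f: cv2.imwrite(f,d["image"][:,:,::-1])
    return d
def ray(d,uv,z):
    T=np.array(d["world_from_camera"]);r=T[:3,:3]@np.linalg.inv(d["K"])@[uv[0],uv[1],1]
    return T[:3,3]+r*(z-T[2,3])/r[2]
def pix(d,p):
    T=np.array(d["world_from_camera"]);q=d["K"]@(T[:3,:3].T@(np.array(p)-T[:3,3]));return q[:2]/q[2]
E
python3 - <<'E'
from h import *
t=shot("top");s=shot("scene")
ft=lambda u,v:(270+u/4-.4,225+v/4-.4); fs=lambda u,v:(215+(u-440)/2.77-.3,225+v/2.77-.3)
# button blob
for n,d,box in(("top",t,(318,258,332,276)),("scene",s,(275,230,293,246))):
    x0,y0,x1,y1=box; g=d["image"][y0:y1,x0:x1].max(2); m=(g<75).astype(np.uint8)
    k,l,st,c=cv2.connectedComponentsWithStats(m); i=1+st[1:,4].argmax(); print(n,"btn",c[i]+[x0,y0],st[i],ray(d,c[i]+[x0,y0],.153).round(4))
for nm,d,uv,z in[("btn",t,ft(215,165),.156),("tip R",t,ft(395,225),.117),("tip L",t,ft(84,300),.117),("post",t,ft(167,346),.042),("lid",t,ft(129,147),.118),("btnS",s,fs(632,38),.153),("postS",s,fs(487,197),.042),("tipS far",s,fs(720,20),.117),("tipS left",s,fs(472,74),.117),("tipS near",s,fs(703,142),.117)]:
    print(nm,np.round(uv,1),ray(d,uv,z).round(4))
# deck circle: dark grey blob
hsv=cv2.cvtColor(t["image"],cv2.COLOR_RGB2HSV)
print(t["image"][250,300],t["image"][290,345],t["image"][320,300],t["image"][262,318])
E
```

```text
top btn [323.48275862 266.57471264] [ 1  3 11 11 87] [0.5782 0.31   0.153 ]
scene btn [284.46666667 237.14761905] [  2   0  16  16 210] [0.5806 0.3083 0.153 ]
btn [323.4 265.8] [0.5798 0.3103 0.156 ]
tip R [368.4 280.8] [0.5401 0.1876 0.117 ]
tip L [290.6 299.6] [0.4944 0.403  0.117 ]
post [311.4 311.1] [0.4655 0.3494 0.042 ]
lid [301.8 261.4] [0.5995 0.3701 0.118 ]
btnS [284.  238.4] [0.5756 0.3041 0.153 ]
postS [231.7 295.8] [0.4602 0.35   0.042 ]
tipS far [315.8 231.9] [0.7018 0.3369 0.117 ]
tipS left [226.3 251.4] [0.494  0.4057 0.117 ]
tipS near [309.6 276. ] [0.5439 0.1933 0.117 ]
[105 103 100] [100  99  97] [111 106  97] [103 102  99]
```

Run:
```python
from h import *
t=cams.get_image("top");s=cams.get_image("scene")
def tri(a,b):
    A=[];B=[]
    for d,uv in((t,a),(s,b)):
        p=ray(d,uv,0);c=np.array(d["world_from_camera"])[:3,3];r=(p-c)/np.linalg.norm(p-c);M=np.eye(3)-np.outer(r,r);A.append(M);B.append(M@c)
    A=np.vstack(A);B=np.hstack(B);x,res,*_=np.linalg.lstsq(A,B,rcond=None);return x.round(3),res
for a,b in(((417,310),(292,141)),((450,310),(292,141)),((417,310),(325,150)),((452,305),(325,150)),((385,297),(318,342)),((286,168),(268,142)),((212,190),(268,142)),((286,168),(345,233)),((260,195),(297,190)),((260,195),(285,245))): print(a,b,*tri(a,b))
cv2.imwrite("pics/z1.png",np.hstack([cv2.resize(cv2.cvtColor(t["image"],4)[150:300,200:320],(400,500),interpolation=2),cv2.resize(cv2.cvtColor(s["image"],4)[120:290,225:361],(400,500),interpolation=2)]))
```

```text
(417, 310) (292, 141) [0.441 0.112 0.418] [2.67581704e-06]
(450, 310) (292, 141) [0.422 0.059 0.435] [0.00096887]
(417, 310) (325, 150) [0.459 0.093 0.4  ] [0.00094734]
(452, 305) (325, 150) [0.446 0.04  0.417] [8.71115352e-05]
(385, 297) (318, 342) [0.503 0.132 0.011] [6.81890929e-07]
(286, 168) (268, 142) [0.737 0.431 0.331] [0.00983519]
(212, 190) (268, 142) [0.766 0.583 0.28 ] [2.55693846e-05]
(286, 168) (345, 233) [0.903 0.421 0.023] [3.21813764e-05]
(260, 195) (297, 190) [0.778 0.48  0.169] [7.28782216e-06]
(260, 195) (285, 245) [ 0.802  0.522 -0.005] [0.0022069]
```

View pics/z1.png

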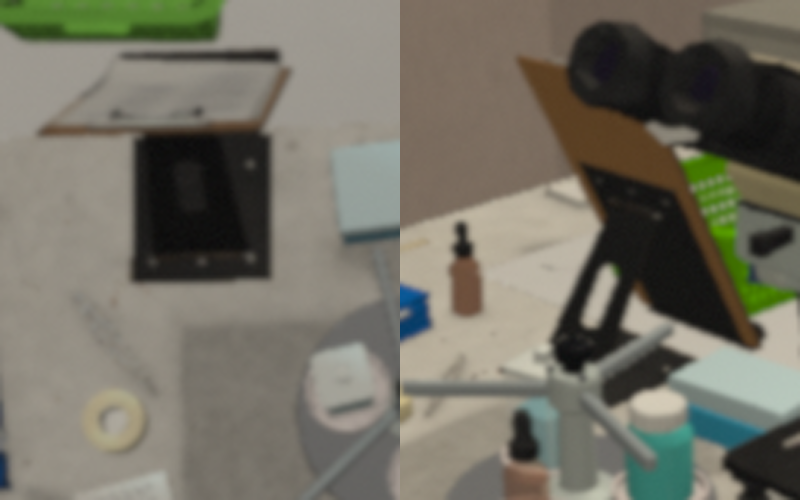

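The eyepieces (0.44, 0.11, z 0.4) and the easel (x>0.75) limit the space. I'll push the front-left arm (132°) with its finger, because that area is open. The carousel centre is about (0.5775, 0.3085), the arms are at 12.3°, 132.3° and 252.3°, and the pointer is at about 160°. That means about +88° of turn.

Emit:
move_arm:
  deltas:
    - {"linear":[-0.4,-0.11,0],"turn":[0,0,0.5],"claw":1}
    - {"linear":[-0.8,-0.22,0],"turn":[0,0,0],"claw":1}
    - {"linear":[-0.8,-0.22,0],"turn":[0,0,0],"claw":1}
    - {"linear":[-0.8,-0.22,0],"turn":[0,0,0],"claw":1}
    - {"linear":[-0.8,-0.22,0],"turn":[0,0,0],"claw":1}
    - {"linear":[-0.8,-0.22,0],"turn":[0,0,0],"claw":1}
    - {"linear":[-0.8,-0.22,0],"turn":[0,0,0],"claw":1}
    - {"linear":[-0.8,-0.22,0],"turn":[0,0,0],"claw":1}
    - {"linear":[-0.8,-0.22,0],"turn":[0,0,0],"claw":1}
    - {"linear":[-0.8,-0.22,0],"turn":[0,0,0],"claw":1}
    - {"linear":[-0.8,-0.22,0],"turn":[0,0,0],"claw":1}
    - {"linear":[-0.8,-0.22,0],"turn":[0,0,0],"claw":1}
    - {"linear":[-0.8,-0.22,0],"turn":[0,0,0],"claw":1}
    - {"linear":[-0.8,-0.22,0],"turn":[0,0,0],"claw":1}
    - {"linear":[-0.8,-0.22,0],"turn":[0,0,0],"claw":1}
    - {"linear":[-0.8,-0.22,0],"turn":[0,0,0],"claw":1}
    - {"linear":[-0.4,-0.11,0],"turn":[0,0,0],"claw":1}

```text
time: 1.72
position: [0.522, 0.3938, 0.2447]
tool_rot: [0.525, 3.095, -0.002]
ft_force: [1.0, -0.2, -0.0]
grip_width: 0.011
```

Emit:
move_arm:
  deltas:
    - {"linear":[0,0,0],"turn":[0,0,1],"claw":1}
    - {"linear":[0,0,0],"turn":[0,0,1],"claw":1}
    - {"linear":[0,0,0],"turn":[0,0,1],"claw":1}
    - {"linear":[0,0,0],"turn":[0,0,1],"claw":1}
    - {"linear":[0,0,0],"turn":[0,0,1],"claw":1}
    - {"linear":[0,0,0],"turn":[0,0,1],"claw":1}
    - {"linear":[0,0,0],"turn":[0,0,1],"claw":1}
    - {"linear":[0,0,0],"turn":[0,0,1],"claw":1}
    - {"linear":[0,0,0],"turn":[0,0,1],"claw":1}
    - {"linear":[0,0,0],"turn":[0,0,1],"claw":1}
    - {"linear":[0,0,0],"turn":[0,0,1],"claw":1}
    - {"linear":[0,0,0],"turn":[0,0,1],"claw":1}
    - {"linear":[0,0,0],"turn":[0,0,1],"claw":1}
    - {"linear":[0,0,0],"turn":[0,0,1],"claw":1}
    - {"linear":[0,0,0],"turn":[0,0,1],"claw":1}

```text
time: 2.97
position: [0.518, 0.398, 0.2446]
tool_rot: [-2.001, -2.421, 0.0]
ft_force: [-0.6, -0.4, -0.4]
grip_width: 0.009
```

Emit:
move_arm:
  deltas:
    - {"linear":[0,0,0],"turn":[0,0,1],"claw":1}
    - {"linear":[0,0,0],"turn":[0,0,1],"claw":1}
    - {"linear":[0,0,0],"turn":[0,0,1],"claw":1}
    - {"linear":[0,0,0],"turn":[0,0,1],"claw":1}
    - {"linear":[0,0,0],"turn":[0,0,1],"claw":1}
    - {"linear":[0,0,0],"turn":[0,0,1],"claw":1}
    - {"linear":[0,0,0],"turn":[0,0,1],"claw":1}
    - {"linear":[0,0,0],"turn":[0,0,1],"claw":1}
    - {"linear":[0,0,0],"turn":[0,0,1],"claw":1}
    - {"linear":[0,0,0],"turn":[0,0,1],"claw":1}
    - {"linear":[0,0,0],"turn":[0,0,1],"claw":1}
    - {"linear":[0,0,0],"turn":[0,0,1],"claw":1}
    - {"linear":[0,0,0],"turn":[0,0,1],"claw":1}
    - {"linear":[0,0,0],"turn":[0,0,1],"claw":1}
    - {"linear":[0,0,0],"turn":[0,0,0.8],"claw":1}
    - {"linear":[0,0,0],"turn":[0,0,0],"claw":1}

```text
time: 4.3
position: [0.518, 0.398, 0.2446]
tool_rot: [-2.935, -1.12, 0.0]
ft_force: [-0.5, 0.6, 1.3]
grip_width: 0.005
```

```bash
cat >> h.py <<'E'
from scipy.spatial.transform import Rotation as R
def st():
    s=ctrl.get_state();M=R.from_rotvec(s["tool_rot"]).as_matrix()
    print("t",round(s["time"],2),"p",s["position"].round(4),"y_az",np.degrees(np.arctan2(M[1,1],M[0,1])).round(2),"z",M[:,2].round(3),"F",s["ft_force"].round(1),"g",round(s["grip_width"],3),"q",s["joint_positions"].round(2));return s,M
E
python3 - <<'E'
from h import *
s,M=st();print(M[:,:2].T.round(3)); print("to start, units",(M.T@(np.array([.5255,.4072,.128])-s["position"])/.03).round(2))
E
```

```text
t 4.3 p [0.518  0.398  0.2446] y_az -48.21 z [-0.  0. -1.] F [-0.5  0.6  1.3] g 0.005 q [-1.03  0.34  0.43  1.46 -0.14  1.37 -1.43]
[[ 0.746  0.666 -0.   ]
 [ 0.666 -0.746 -0.   ]]
to start, units [ 0.39 -0.06  3.89]
```

Emit:
move_arm:
  deltas:
    - {"linear":[0.4,0,0],"turn":[0,0,0],"claw":1}
    - {"linear":[0,-0.05,0.5],"turn":[0,0,0],"claw":1}
    - {"linear":[0,0,0.6],"turn":[0,0,0],"claw":1}
    - {"linear":[0,0,0.6],"turn":[0,0,0],"claw":1}
    - {"linear":[0,0,0.6],"turn":[0,0,0],"claw":1}
    - {"linear":[0,0,0.6],"turn":[0,0,0],"claw":1}
    - {"linear":[0,0,0.6],"turn":[0,0,0],"claw":1}
    - {"linear":[0,0,0.4],"turn":[0,0,0],"claw":1}
    - {"linear":[0,0,0],"turn":[0,0,0],"claw":1}

```text
time: 5.05
position: [0.5244, 0.4061, 0.1244]
tool_rot: [2.932, 1.124, -0.008]
ft_force: [-0.5, 0.2, 0.1]
grip_width: 0.003
```

Run:
```python
from h import *
s,M=st();t=shot("top");c=shot("scene")
cv2.imwrite("pics/z2.png",np.hstack([cv2.resize(cv2.cvtColor(t["image"],4)[225:330,270:375],(400,400),interpolation=2),cv2.resize(cv2.cvtColor(c["image"],4)[215:325,215:325],(400,400),interpolation=2)]))
```

```text
t 5.05 p [0.5244 0.4061 0.1244] y_az -48.04 z [-0.004 -0.003 -1.   ] F [-0.5  0.2  0.1] g 0.003 q [-1.01  0.45  0.41  1.57 -0.19  1.17 -1.4 ]
```

View pics/z2.png

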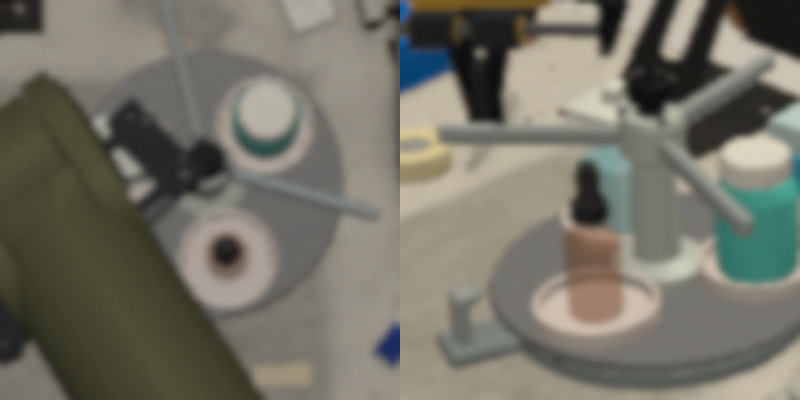

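The finger is beside the arm at the right height and the carousel hasn't moved. I'll start the push, going round with the arm.

Emit:
move_arm:
  deltas:
    - {"linear":[-0.15,0,0],"turn":[0,0,0],"claw":1}
    - {"linear":[-0.15,0,0],"turn":[0,0,0],"claw":1}
    - {"linear":[-0.1,0,0],"turn":[0,0,0],"claw":1}
    - {"linear":[-0.13,-0.015,0],"turn":[0,0,-0.5],"claw":1}
    - {"linear":[-0.13,-0.015,0],"turn":[0,0,-0.5],"claw":1}
    - {"linear":[-0.13,-0.015,0],"turn":[0,0,-0.5],"claw":1}
    - {"linear":[-0.13,-0.015,0],"turn":[0,0,-0.5],"claw":1}
    - {"linear":[-0.13,-0.015,0],"turn":[0,0,-0.5],"claw":1}
    - {"linear":[-0.13,-0.015,0],"turn":[0,0,-0.5],"claw":1}
    - {"linear":[-0.13,-0.015,0],"turn":[0,0,-0.5],"claw":1}
    - {"linear":[-0.13,-0.015,0],"turn":[0,0,-0.5],"claw":1}
    - {"linear":[-0.13,-0.015,0],"turn":[0,0,-0.5],"claw":1}
    - {"linear":[-0.13,-0.015,0],"turn":[0,0,-0.5],"claw":1}

```text
time: 6.23
position: [0.4899, 0.3721, 0.1288]
tool_rot: [-2.692, -1.618, -0.005]
ft_force: [1.7, 1.2, 0.2]
grip_width: 0.008
```

```bash
cat >> h.py <<'E'
C=np.array([.5775,.3085])
def rel():
    s,M=st();d=s["position"][:2]-C;q=M[:2,:2].T@d;print("tool coords rel C mm",(q*1e3).round(1),"r",np.linalg.norm(d).round(4),"arm az if touching 14.5mm",(np.degrees(np.arctan2(d[1],d[0])+np.arcsin(.0145/np.linalg.norm(d)))).round(2)%360)
E
python3 -c "
from h import *
rel()"
```

```text
t 6.23 p [0.4899 0.3721 0.1288] y_az -27.99 z [ 0.002  0.002 -1.   ] F [1.7 1.2 0.2] g 0.008 q [-0.99  0.33  0.36  1.7  -0.13  1.13 -1.08]
tool coords rel C mm [  15.  -107.2] r 0.1082 arm az if touching 14.5mm 151.74
```

Emit:
move_arm:
  deltas:
    - {"linear":[-0.13,-0.015,0.03],"turn":[0,0,-0.5],"claw":1}
    - {"linear":[-0.13,-0.015,0.03],"turn":[0,0,-0.5],"claw":1}
    - {"linear":[-0.13,-0.015,0],"turn":[0,0,-0.5],"claw":1}
    - {"linear":[-0.13,-0.015,0],"turn":[0,0,-0.5],"claw":1}
    - {"linear":[-0.13,-0.015,0],"turn":[0,0,-0.5],"claw":1}
    - {"linear":[-0.13,-0.015,0],"turn":[0,0,-0.5],"claw":1}
    - {"linear":[-0.13,-0.015,0],"turn":[0,0,-0.5],"claw":1}
    - {"linear":[-0.13,-0.015,0],"turn":[0,0,-0.5],"claw":1}
    - {"linear":[-0.13,-0.015,0],"turn":[0,0,-0.5],"claw":1}
    - {"linear":[-0.13,-0.015,0],"turn":[0,0,-0.5],"claw":1}
    - {"linear":[-0.13,-0.015,0],"turn":[0,0,-0.5],"claw":1}
    - {"linear":[-0.13,-0.015,0],"turn":[0,0,-0.5],"claw":1}
    - {"linear":[-0.13,-0.015,0],"turn":[0,0,-0.5],"claw":1}

```text
time: 7.32
position: [0.4702, 0.3257, 0.127]
tool_rot: [-2.259, -2.183, -0.005]
ft_force: [0.2, 1.2, 0.3]
grip_width: 0.002
```

```bash
python3 -c "
from h import *
rel()"
```

```text
t 7.32 p [0.4702 0.3257 0.127 ] y_az -1.97 z [ 0.002  0.002 -1.   ] F [0.2 1.2 0.3] g 0.002 q [-0.92  0.24  0.31  1.8  -0.08  1.1  -0.62]
tool coords rel C mm [  13.4 -107.8] r 0.1086 arm az if touching 14.5mm 178.59
```

Emit:
move_arm:
  deltas:
    - {"linear":[-0.125,-0.015,0],"turn":[0,0,-0.5],"claw":1}
    - {"linear":[-0.125,-0.015,0],"turn":[0,0,-0.5],"claw":1}
    - {"linear":[-0.125,-0.015,0],"turn":[0,0,-0.5],"claw":1}
    - {"linear":[-0.125,-0.015,0],"turn":[0,0,-0.5],"claw":1}
    - {"linear":[-0.125,-0.015,0],"turn":[0,0,-0.5],"claw":1}
    - {"linear":[-0.125,-0.015,0],"turn":[0,0,-0.5],"claw":1}
    - {"linear":[-0.125,-0.015,0],"turn":[0,0,-0.5],"claw":1}
    - {"linear":[-0.125,-0.015,0],"turn":[0,0,-0.5],"claw":1}
    - {"linear":[-0.125,-0.015,0],"turn":[0,0,-0.5],"claw":1}
    - {"linear":[-0.125,-0.015,0],"turn":[0,0,-0.5],"claw":1}
    - {"linear":[-0.125,-0.015,0],"turn":[0,0,-0.5],"claw":1}
    - {"linear":[-0.125,-0.015,0],"turn":[0,0,-0.5],"claw":1}
    - {"linear":[-0.125,-0.015,0],"turn":[0,0,-0.5],"claw":1}
    - {"linear":[-0.125,-0.015,0],"turn":[0,0,-0.5],"claw":1}
    - {"linear":[-0.125,-0.015,0],"turn":[0,0,-0.5],"claw":1}
    - {"linear":[-0.125,-0.015,0],"turn":[0,0,-0.5],"claw":1}
    - {"linear":[0,0,0],"turn":[0,0,0],"claw":1}

```text
time: 8.73
position: [0.4766, 0.2654, 0.1267]
tool_rot: [1.573, 2.719, 0.003]
ft_force: [-0.2, 0.0, -0.5]
grip_width: 0.005
```

Run:
```python
from h import *
rel();t=shot("top","pics/t3.png");c=shot("scene","pics/s3.png")
cv2.imwrite("pics/z3.png",np.hstack([cv2.resize(cv2.cvtColor(t["image"],4)[225:330,270:375],(400,400),interpolation=2),cv2.resize(cv2.cvtColor(c["image"],4)[215:325,215:325],(400,400),interpolation=2)]))
```

```text
t 8.73 p [0.4766 0.2654 0.1267] y_az 29.91 z [ 0.001  0.001 -1.   ] F [-0.2  0.  -0.5] g 0.005 q [-0.82  0.19  0.29  1.87 -0.06  1.09  0.02]
tool coords rel C mm [  13. -109.] r 0.1097 arm az if touching 14.5mm 210.7
```

View pics/z3.png

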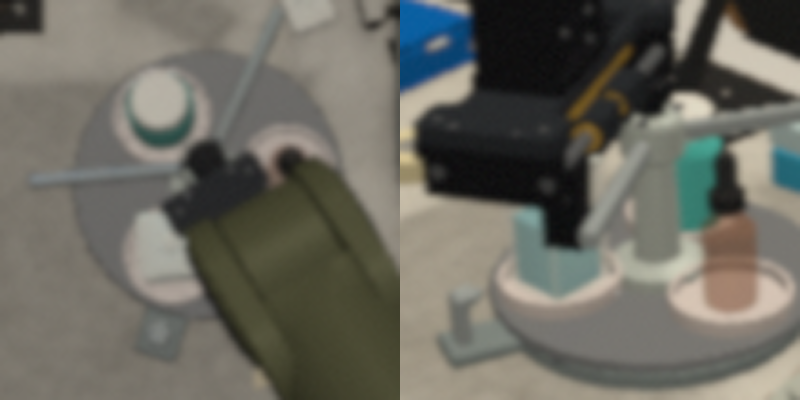

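The jar has come round and is now about 10° short of the pointer. I'll measure the arm and pointer angles more precisely.

```bash
cat > arms.py <<'E'
from h import *
def armline(d,g,C,az,z=.123,r0=.035,r1=.122):
    "centroid of arm brightness across predicted line -> fitted az and offset"
    a=np.radians(az);u=np.array([np.cos(a),np.sin(a)]);n=np.array([-u[1],u[0]]);P=[]
    for r in np.linspace(r0,r1,30):
        o=np.linspace(-.014,.014,29);uv=np.array([pix(d,[*(C+r*u+k*n),z]) for k in o],np.float32)
        v=cv2.remap(g,uv[None,:,0],uv[None,:,1],cv2.INTER_LINEAR)[0].astype(float)
        w=np.abs(v-np.interp(o,[o[0],o[-1]],[v[:4].mean(),v[-4:].mean()]));w[w<.35*w.max()]=0
        P.append((r,(w*o).sum()/w.sum()))
    P=np.array(P);s=np.polyfit(*P.T,1);k=np.abs(P[:,1]-np.polyval(s,P[:,0]))<.003;s=np.polyfit(*P[k].T,1)
    return az+np.degrees(np.arctan(s[0])),s[1],k.sum()
E
python3 - <<'E'
from arms import *
K={n:cams.get_image(n) for n in("top","scene")}
im={"t0":"top0","t3":"t3","s0":"scene0","s3":"s3"}
g={k:cv2.imread(f"pics/{v}.png",0) for k,v in im.items()}
for k,azs in(("t0",(12.3,132.3,252.3)),("t3",(90.7,330.7)),("s0",(12.3,132.3,252.3)),("s3",(330.7,210.7))):
    d=K["top" if k[0]=="t" else "scene"]
    for az in azs: print(k,az,armline(d,g[k],C,az))
# pointer patches
A=cv2.resize(cv2.imread("pics/top0.png")[298:326,296:330],None,fx=12,fy=12,interpolation=2);B=cv2.resize(cv2.imread("pics/scene0.png")[285:320,218:250],None,fx=12,fy=12,interpolation=2)
c=np.zeros((420,800,3),np.uint8);c[:A.shape[0],:A.shape[1]]=A;c[:B.shape[0],410:410+B.shape[1]]=B;cv2.imwrite("pics/p.png",c)
E
```

```text
t0 12.3 (np.float64(14.33052278486046), np.float64(-0.0015834573572350568), np.int64(29))
t0 132.3 (np.float64(132.48965887947244), np.float64(-0.0017355726721593756), np.int64(25))
t0 252.3 (np.float64(251.84546205450314), np.float64(0.0008576814576164598), np.int64(29))
t3 90.7 (np.float64(93.26483906038202), np.float64(-0.0026912901749020827), np.int64(29))
t3 330.7 (np.float64(331.3331197642299), np.float64(0.002790796355445858), np.int64(29))
s0 12.3 (np.float64(9.35145623417286), np.float64(0.003506140299355232), np.int64(25))
s0 132.3 (np.float64(133.41812002280696), np.float64(-0.0023270364836381844), np.int64(25))
s0 252.3 (np.float64(254.60486096571182), np.float64(-0.0041525118033309645), np.int64(23))
s3 330.7 (np.float64(325.905336067298), np.float64(0.007212136973184084), np.int64(21))
s3 210.7 (np.float64(215.57656019437692), np.float64(-0.006867881019357446), np.int64(30))
```

View pics/p.png

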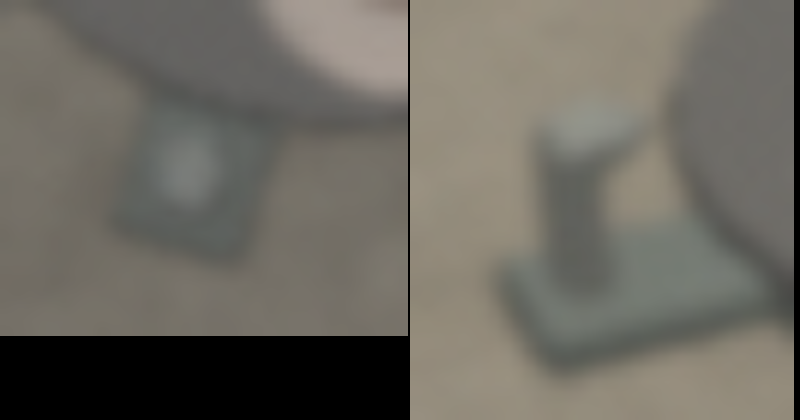

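```bash
cat > circ.py <<'E'
from arms import *
from scipy.optimize import least_squares
def circle(d,g,c0,r,z,sign,azs=range(0,360,4),w=.010):
    "step edge of given sign (outside minus inside) along radial rays, robust circle of known radius"
    P=[]
    for a in np.radians(list(azs)):
        u=np.array([np.cos(a),np.sin(a)]);R_=np.linspace(r-w,r+w,41)
        uv=np.array([pix(d,[*(c0+k*u),z]) for k in R_],np.float32)
        v=cv2.GaussianBlur(cv2.remap(g,uv[None,:,0],uv[None,:,1],1).astype(float),(9,1),2)[0]
        e=np.gradient(v)*sign;i=e[3:-3].argmax()+3
        if e[i]>.6:P.append(c0+R_[i]*u)
    P=np.array(P);f=least_squares(lambda x:np.linalg.norm(P-x,axis=1)-r,c0,loss="soft_l1",f_scale=.001)
    return f.x,len(P),np.median(np.abs(f.fun))
E
python3 - <<'E'
from circ import *
t=cams.get_image("top");s=cams.get_image("scene");G=lambda n:cv2.imread(f"pics/{n}.png",0)
az=lambda v:np.degrees(np.arctan2(v[1],v[0]))%360
out={}
for n,d,f in(("top0",t,0),("t3",t,0),("scene0",s,0),("s3",s,0)):
    c,k,m=circle(d,G(n),C,.106,.024,1);out[n]=c;print(n,"deck",c.round(4),k,m.round(4))
tp=lambda x,y:(296+x/12-.46,298+y/12-.46);sp=lambda x,y:(218+(x-410)/12-.46,285+y/12-.46)
c=(out["top0"]+out["t3"])/2
for nm,uv,z in(("post",tp(188,170),.042),("tongue end",tp(176,242),.01),("tongue in",tp(214,115),.01)): p=ray(t,uv,z)[:2];print(nm,p.round(4),np.linalg.norm(p-c).round(4),az(p-c).round(2))
c=(out["scene0"]+out["s3"])/2
for nm,uv,z in(("postS",sp(590,128),.042),("wedge tip",sp(645,115),.042),("post edge",sp(543,130),.042)): p=ray(s,uv,z)[:2];print(nm,p.round(4),np.linalg.norm(p-c).round(4),az(p-c).round(2))
for n,d,th in(("top0",t,12.5),("t3",t,91.5),("scene0",s,12.5),("s3",s,91.5)):
    for j in(60,180,300):
        a=np.radians(th+j);q=C+.062*np.array([np.cos(a),np.sin(a)]);x,k,m=circle(d,G(n),q,.038,.035,-1)
        v=x-out[n];print(n,j,"seat r",np.linalg.norm(v).round(4),"arm0 az",round(az(v)-j,2),k,m.round(4))
E
```

```text
top0 deck [0.5779 0.3101] 83 0.0005
t3 deck [0.5783 0.3103] 72 0.0006
scene0 deck [0.5754 0.3067] 65 0.0014
s3 deck [0.575  0.3068] 66 0.0012
post [0.4637 0.3499] 0.121 160.86
tongue end [0.448  0.3544] 0.1374 161.25
tongue in [0.4786 0.3444] 0.1052 161.05
postS [0.463  0.3507] 0.1205 158.62
wedge tip [0.4725 0.3472] 0.1104 158.52
post edge [0.4567 0.3562] 0.1284 157.33
top0 60 seat r 0.0623 arm0 az 10.64 90 0.0007
top0 180 seat r 0.0608 arm0 az 13.27 90 0.0005
top0 300 seat r 0.0622 arm0 az 13.27 90 0.0009
t3 60 seat r 0.0617 arm0 az 93.22 75 0.0009
t3 180 seat r 0.0637 arm0 az 94.46 39 0.0009
t3 300 seat r 0.0624 arm0 az -267.46 90 0.001
scene0 60 seat r 0.0679 arm0 az 11.28 36 0.0006
scene0 180 seat r 0.057 arm0 az 8.14 83 0.0006
scene0 300 seat r 0.0607 arm0 az 15.65 58 0.0011
s3 60 seat r 0.0602 arm0 az 88.4 80 0.0007
s3 180 seat r 0.0579 arm0 az 98.02 85 0.0006
s3 300 seat r 0.0649 arm0 az -265.21 39 0.0009
```

From the top view, the deck centre is (0.578, 0.310), the pointer is at 161° and arm0 is now at about 92.7°, so about 8° remain.

Emit:
move_arm:
  deltas:
    - {"linear":[-0.125,-0.012,0],"turn":[0,0,-0.5],"claw":1}
    - {"linear":[-0.125,-0.012,0],"turn":[0,0,-0.5],"claw":1}
    - {"linear":[-0.125,-0.012,0],"turn":[0,0,-0.5],"claw":1}
    - {"linear":[-0.125,-0.012,0],"turn":[0,0,-0.5],"claw":1}
    - {"linear":[0,0,0],"turn":[0,0,0],"claw":1}
    - {"linear":[0,0,0],"turn":[0,0,0],"claw":1}

```text
time: 9.53
position: [0.4831, 0.2525, 0.1257]
tool_rot: [1.381, 2.822, -0.0]
ft_force: [-0.3, 0.3, -0.2]
grip_width: 0.005
```

```bash
cat >> circ.py <<'E'
def measure(tag,th):
    rel();d=shot("top",f"pics/{tag}.png");g=cv2.imread(f"pics/{tag}.png",0);c=np.array([.5781,.3102])
    for j in(60,180,300):
        a=np.radians(th+j);q=c+.062*np.array([np.cos(a),np.sin(a)]);x,k,m=circle(d,g,q,.038,.035,-1);v=x-c
        print("seat",j,np.linalg.norm(v).round(4),((np.degrees(np.arctan2(v[1],v[0]))-j)%360).round(2),k,m.round(4))
    for j in(0,120,240):
        a,o,k=armline(d,g,c,(th+j)%360);print("arm",j,round((a-j)%360,2),round(o*1e3,1),k)
    return d
E
python3 -c "
from circ import *
measure('t4',100.5)"
```

```text
t 9.53 p [0.4831 0.2525 0.1257] y_az 37.83 z [ 0. -0. -1.] F [-0.3  0.3 -0.2] g 0.005 q [-0.79  0.19  0.28  1.87 -0.06  1.09  0.18]
tool coords rel C mm [  13.7 -108.9] r 0.1098 arm az if touching 14.5mm 218.25
seat 60 0.0614 101.05 69 0.0006
seat 180 0.0599 102.46 43 0.0015
seat 300 0.0624 100.12 90 0.001
arm 0 102.94 -2.9 30
arm 120 101.08 -3.2 26
arm 240 98.69 2.6 29
```

Emit:
move_arm:
  deltas:
    - {"linear":[0.2,0,0],"turn":[0,0,0],"claw":1}
    - {"linear":[0.2,0,0],"turn":[0,0,0],"claw":1}
    - {"linear":[0,0,-0.5],"turn":[0,0,0],"claw":1}
    - {"linear":[0,0,-0.7],"turn":[0,0,0],"claw":1}
    - {"linear":[0,0,-0.7],"turn":[0,0,0],"claw":1}
    - {"linear":[0,0,-0.7],"turn":[0,0,0],"claw":1}
    - {"linear":[0,0,-0.7],"turn":[0,0,0],"claw":1}
    - {"linear":[0.7,0,0],"turn":[0,0,0],"claw":1}
    - {"linear":[0.7,0,0],"turn":[0,0,0],"claw":1}
    - {"linear":[0.7,0,0],"turn":[0,0,0],"claw":1}
    - {"linear":[0.7,0,0],"turn":[0,0,0],"claw":1}
    - {"linear":[0.7,0,0],"turn":[0,0,0],"claw":1}
    - {"linear":[0.7,0,0],"turn":[0,0,0],"claw":1}
    - {"linear":[0.7,0,0],"turn":[0,0,0],"claw":1}
    - {"linear":[0,0,0],"turn":[0,0,0],"claw":1}

```text
time: 10.83
position: [0.3807, 0.3828, 0.2246]
tool_rot: [-1.367, -2.825, -0.001]
ft_force: [-1.6, 0.8, 0.5]
grip_width: 0.003
```

Run:
```python
from circ import *
t=measure('t5',100.7);c=shot("scene","pics/s5.png")
cv2.imwrite("pics/z5.png",np.hstack([cv2.resize(cv2.cvtColor(t["image"],4)[225:330,270:375],(400,400),interpolation=2),cv2.resize(cv2.cvtColor(c["image"],4)[215:325,215:325],(400,400),interpolation=2)]))
```

```text
t 10.83 p [0.3807 0.3828 0.2246] y_az 38.36 z [-0.002  0.002 -1.   ] F [-1.6  0.8  0.5] g 0.003 q [-0.97  0.1   0.15  1.76 -0.02  1.29 -0.15]
tool coords rel C mm [ 180.4 -108.2] r 0.2104 arm az if touching 14.5mm 163.27
seat 60 0.0614 100.91 90 0.0005
seat 180 0.062 102.38 90 0.0006
seat 300 0.0626 100.07 90 0.001
arm 0 103.16 -3.2 29
arm 120 98.97 3.4 30
arm 240 98.94 2.1 29
```

View pics/z5.png

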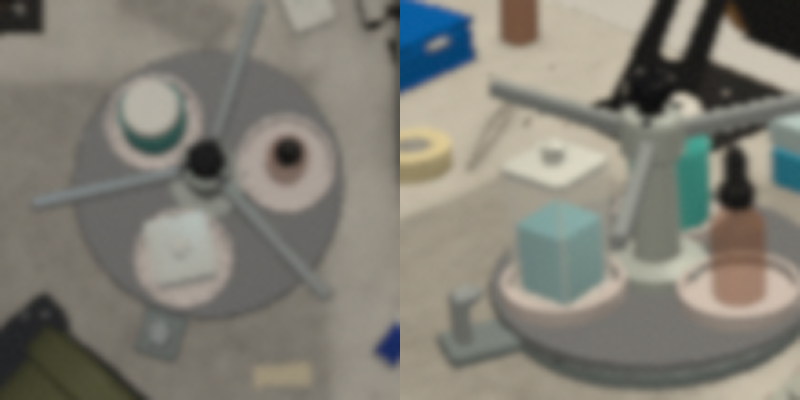

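With the view clear, the jar's seat reads 160.9° and the pointer 161.0°, so they agree. The glass jar is upright with its lid on, and the dropper and round jar are still seated. Next I'll move over the button.

Emit:
move_arm:
  deltas:
    - {"linear":[-0.3,0.18,0],"turn":[0,0,0],"claw":1}
    - {"linear":[-0.6,0.36,0],"turn":[0,0,0],"claw":1}
    - {"linear":[-0.6,0.36,0],"turn":[0,0,0],"claw":1}
    - {"linear":[-0.6,0.36,0],"turn":[0,0,0],"claw":1}
    - {"linear":[-0.6,0.36,0],"turn":[0,0,0],"claw":1}
    - {"linear":[-0.6,0.36,0],"turn":[0,0,0],"claw":1}
    - {"linear":[-0.6,0.36,0],"turn":[0,0,0],"claw":1}
    - {"linear":[-0.6,0.36,0],"turn":[0,0,0],"claw":1}
    - {"linear":[-0.6,0.36,0],"turn":[0,0,0],"claw":1}
    - {"linear":[-0.6,0.36,0],"turn":[0,0,0],"claw":1}
    - {"linear":[-0.3,0.2,0],"turn":[0,0,0],"claw":1}
    - {"linear":[0,0,0],"turn":[0,0,0],"claw":1}
    - {"linear":[0,0,0],"turn":[0,0,0],"claw":1}

```text
time: 12.02
position: [0.582, 0.3016, 0.2245]
tool_rot: [-1.382, -2.821, 0.001]
ft_force: [-0.5, 0.7, 0.8]
grip_width: 0.005
```

Run:
```python
from circ import *
s,M=st();print("units",(M.T@(np.array([.578,.309,.184])-s["position"])/.03).round(2))
c=shot("scene","pics/s6.png");cv2.imwrite("pics/z6.png",cv2.resize(cv2.cvtColor(c["image"],4)[195:325,215:345],(500,500),interpolation=2))
```

```text
t 12.02 p [0.582  0.3016 0.2245] y_az 37.78 z [-0.001 -0.    -1.   ] F [-0.5  0.7  0.8] g 0.005 q [-0.74  0.35  0.28  1.47 -0.1   1.34  0.21]
units [0.28 0.05 1.35]
```

View pics/z6.png

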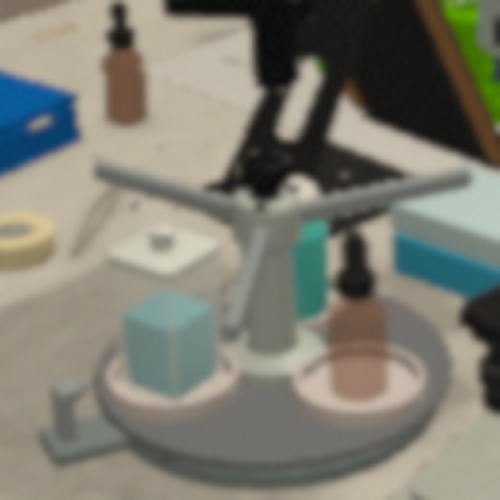

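The fingertip is above the cap and about 9 mm off. I'll correct that, then come down.

Emit:
move_arm:
  deltas:
    - {"linear":[0.28,0.05,0],"turn":[0,0,0],"claw":1}
    - {"linear":[0,0,0.5],"turn":[0,0,0],"claw":1}
    - {"linear":[0,0,0.5],"turn":[0,0,0],"claw":1}
    - {"linear":[0,0,0.35],"turn":[0,0,0],"claw":1}
    - {"linear":[0,0,0.1],"turn":[0,0,0],"claw":1}
    - {"linear":[0,0,0.1],"turn":[0,0,0],"claw":1}
    - {"linear":[0,0,0.1],"turn":[0,0,0],"claw":1}
    - {"linear":[0,0,0.1],"turn":[0,0,0],"claw":1}
    - {"linear":[0,0,0],"turn":[0,0,0],"claw":1}
    - {"linear":[0,0,0],"turn":[0,0,0],"claw":1}

```text
time: 12.9
position: [0.5781, 0.3104, 0.1727]
tool_rot: [1.379, 2.822, 0.002]
ft_force: [-0.6, -0.1, 1.1]
grip_width: -0.0
```

Emit:
move_arm:
  deltas:
    - {"linear":[0,0,0.06],"turn":[0,0,0],"claw":1}
    - {"linear":[0,0,0.06],"turn":[0,0,0],"claw":1}
    - {"linear":[0,0,0.05],"turn":[0,0,0],"claw":1}
    - {"linear":[0,0,0],"turn":[0,0,0],"claw":1}
    - {"linear":[0,0,0],"turn":[0,0,0],"claw":1}

```text
time: 13.32
position: [0.5781, 0.3104, 0.1685]
tool_rot: [1.379, 2.822, 0.002]
ft_force: [-2.4, -0.7, 6.8]
grip_width: 0.006
```

Emit:
move_arm:
  deltas:
    - {"linear":[0,0,0.03],"turn":[0,0,0],"claw":1}
    - {"linear":[0,0,0.03],"turn":[0,0,0],"claw":1}
    - {"linear":[0,0,0],"turn":[0,0,0],"claw":1}
    - {"linear":[0,0,0],"turn":[0,0,0],"claw":1}

```text
time: 13.65
position: [0.5782, 0.3104, 0.1683]
tool_rot: [1.379, 2.822, 0.003]
ft_force: [-5.5, -1.9, 13.5]
grip_width: 0.003
```

Emit:
move_arm:
  deltas:
    - {"linear":[0,0,0.04],"turn":[0,0,0],"claw":1}
    - {"linear":[0,0,0],"turn":[0,0,0],"claw":1}
    - {"linear":[0,0,0],"turn":[0,0,0],"claw":1}

```text
time: 13.9
position: [0.5782, 0.3104, 0.1683]
tool_rot: [1.379, 2.822, 0.004]
ft_force: [-5.7, -2.5, 17.5]
grip_width: 0.009
```

Emit:
move_arm:
  deltas:
    - {"linear":[0,0,-0.3],"turn":[0,0,0],"claw":1}
    - {"linear":[0,0,-0.6],"turn":[0,0,0],"claw":1}
    - {"linear":[0,0,-0.6],"turn":[0,0,0],"claw":1}
    - {"linear":[0,0,-0.6],"turn":[0,0,0],"claw":1}
    - {"linear":[0.6,-0.3,0],"turn":[0,0,0],"claw":1}
    - {"linear":[0.6,-0.3,0],"turn":[0,0,0],"claw":1}
    - {"linear":[0.6,-0.3,0],"turn":[0,0,0],"claw":1}
    - {"linear":[0.6,-0.3,0],"turn":[0,0,0],"claw":1}
    - {"linear":[0.6,-0.3,0],"turn":[0,0,0],"claw":1}
    - {"linear":[0.6,-0.3,0],"turn":[0,0,0],"claw":1}
    - {"linear":[0.6,-0.3,0],"turn":[0,0,0],"claw":1}
    - {"linear":[0.6,-0.3,0],"turn":[0,0,0],"claw":1}
    - {"linear":[0.6,-0.3,0],"turn":[0,0,0],"claw":1}
    - {"linear":[0,0,0],"turn":[0,0,0],"claw":1}

```text
time: 15.07
position: [0.4101, 0.391, 0.2268]
tool_rot: [-1.37, -2.824, 0.0]
ft_force: [-0.5, 0.6, -0.3]
grip_width: 0.002
```

Run:
```python
from circ import *
t=measure('t7',100.7);c=shot("scene","pics/s7.png")
cv2.imwrite("pics/z7.png",np.hstack([cv2.resize(cv2.cvtColor(t["image"],4)[225:330,270:375],(400,400),interpolation=2),cv2.resize(cv2.cvtColor(c["image"],4)[215:325,215:325],(400,400),interpolation=2)]))
```

```text
t 15.07 p [0.4101 0.391  0.2268] y_az 38.24 z [-0.002  0.001 -1.   ] F [-0.5  0.6 -0.3] g 0.002 q [-0.97  0.15  0.18  1.69 -0.03  1.3  -0.12]
tool coords rel C mm [168.4 -80.4] r 0.1866 arm az if touching 14.5mm 158.22
seat 60 0.0613 100.99 90 0.0005
seat 180 0.0621 102.43 90 0.0006
seat 300 0.0619 100.34 90 0.0012
arm 0 103.16 -3.1 29
arm 120 99.08 3.2 30
arm 240 98.51 2.8 29
```

View pics/z7.png

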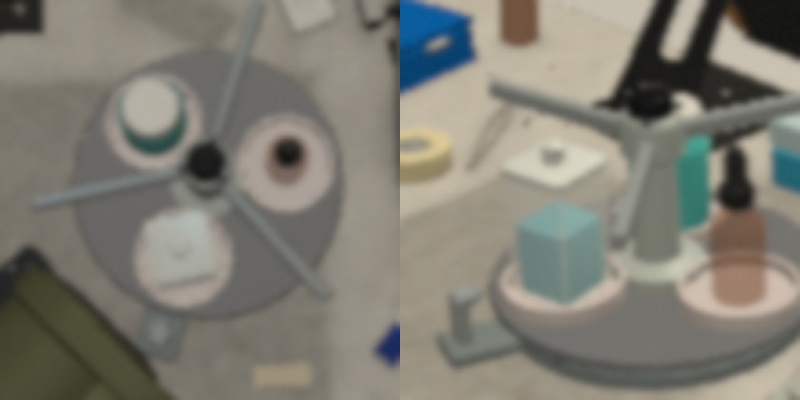

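The cap now sits lower on the hub (scene crop 650,100), the carousel hasn't turned, and the jar's seat is still at 161°, in line with the pointer. I'm handing the job in.

```bash
python3 -c "
from bench import ctrl
print(ctrl.close_job())"
```

```text
the job is handed in; nothing more can be done
None
```

The glass jar now stands at the pointer and the locking button is pressed to its stop. The job is handed in; it took about 15 s of robot time.

- **Turning:** I pushed one bare arm round counterclockwise by about 88° with the closed fingertips. The wrist readings during the push were about 2 N, and nothing was gripped.
- **Alignment:** after the press, the top camera puts the glass jar's seat at 161.0° and the pointer at about 161.0°.
- **Button:** it stopped moving with the fingertips at 146 mm. The force then rose to 17.5 N with no further travel, so I take it as fully down. The last picture shows the cap lower and the carousel not turned by the press.
- **Rest of the scene:** the three jars are upright in their seats and the robot is clear of everything. I saw nothing disturbed near the carousel, but I did not measure the other table items one by one.

**Checks that disagreed:**
- The scene camera put the pointer at about 158.5°. I relied on the top camera because its circle fits were tighter.
- The carousel angle, taken from single seats and arms in the top view, scattered by about ±2.5°.

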